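# Square the picture frame under the document camera and take the picture

## Robot

A 6-joint arm with a two-finger parallel gripper is mounted at the origin on the work surface. World frame = base frame: x ahead of the robot, y to its left, z up, the work surface at z = 0. Lengths are in m, angles in rad, forces in N, time in s.
With the tool pointing down it reaches from about 0.375 to 0.975 m from the base axis. Payload 3.8 kg.
Tool frame: the origin (TCP) lies midway between the tips of the shut fingers; the grasp point (between the pads) lies 19 mm behind it; z points along the fingers, y is the line along which they close (so a half turn about z gives the same grasp; the last joint's range is limited). The gripper opens to 88 mm and grips with 3 to 60 N. Pads are 18 mm wide; open, the fingers measure 123 mm over their backs; the gripper's body (75 mm by 187 mm) begins 45 mm behind the grasp point.
Start: joints at [-1.143, 0.264, 1.604, -0, 1.274, -0.037], TCP at [0.303, -0.603, 0.239] pointing down, gripper open.
Joint ranges: [-2.63, 2.63], [-0.94, 2.18], [0.31, 2.57], [-1.31, 4.45], [0, 2.66], [-2.55, 2.55]. Speed limits (rad/s): [2.57, 2.57, 3.14, 3.14, 3.14, 3.14].

## Interface

Orientations are given as a rotation vector (axis times angle).
In Python, from cell import manip, inverse_kinematics, cams, order gives the robot as it stands. Calls block until the motion is done:
- manip.move_pose(position, orientation): joint-space move of the TCP to a pose.
- manip.move_linear(position, rate=0.15, rot=None): straight line of the TCP; rot=None keeps the orientation; rate is the mean speed in m/s.
- manip.set_joints(angles): joint-space move.
- manip.set_gripper(opening, force=None): finger opening in m; force is the grip in N (None keeps the last); returns when the fingers have stopped.
- manip.dwell(seconds).
- inverse_kinematics(position, orientation): joint angles nearest the present ones, or None.
- manip.state(): the state.
- cams.capture(name): name is "scene" or "top" or "wrist"; returns a dict with "image" (420x560x3 uint8, blue, green, red), "z_map" (420x560 float32, m along the optical axis (not along the pixel's ray), 0 where there is no reading), "intrinsics" (3x3 intrinsics, pixels), "position" and "orientation" of the camera in the world; the wrist camera has in their place "T_tool_cam" (4x4, takes a point from camera to tool coordinates, whose origin is the TCP and whose axes are the flange's). Camera axes: x right, y down, z forward; pixel columns grow to the right and rows downward; lengths in m; the calibration is good to about 2 mm. A picture is of the moment at which its call begins: read the wrist's pose just before it.
A pose or a line that the arm cannot do raises manip.IKError and nothing moves.
- order.close_job(): hands the job in; it is judged then, once.
The state is a dict: "clock": time; "joint_pos": joint angles; "joint_velocities": joint speeds; "tau": joint torques, N m; "tool_pos": TCP position; "tcp_rot": TCP orientation; "contact_force": force on the tool from outside, world axes, zero at the start; "moment": the same for the moment, N m; "gripper_width": finger opening in m; "grasp_force": force on a finger pad.
Only numpy, scipy, OpenCV 4.12 (cv2) and the standard library are available. Lean on these libraries where they do the work, as an engineer would, in place of code of your own. Each camera call takes 0.05 s, during which the arm holds its last target. There are 200 camera calls.

## Task

The picture frame lies askew on the document camera's base board, one corner against the steel stop pin. Without lifting or tipping it, push its diagonally opposite corner so that it swings round in place, bearing on the pin, until its edges are parallel to the board's edges with that corner still at the pin; then press the round capture button right down and let go. Leave the mug, stamp, eraser and carton where they are.

Things in the scene. Friction and masses are not known exactly. Their poses are not given: they have to be found in the camera images.
- board: Document camera's grey base board, fixed, 320 mm (its x, roughly away from the robot) x 360 mm (y) x 8 mm; origin at the centre of its underside, on the desk. Just beyond its far edge, right (centred at x +185, y -145 mm), a black foot 50 x 60 x 30 mm carries a thin column with a small camera head, 220 mm tall, within 50 mm of the column.
- pin: Steel stop pin fixed upright on the base board, 16 mm diameter, 22 mm tall; origin on its axis at its foot (the board's top), at x +83.5, y -58 mm in the board's frame.
- frame: Loose picture frame lying flat on the board: plain wood rim, 160 x 120 x 14 mm, 0.2 to 0.45 kg. Origin: underside of its corner by the pin, from which it reaches 160 mm to its -x and 120 mm to its +y. Its short edge x = 0 bears on the pin. Starts 0.4 to 0.75 rad clockwise (from above) of square; square = its axes along the board's.
- frame_free_corner (a point): The frame's corner diagonally opposite the pin corner (x -160, y +120 mm in the frame's axes), at half thickness: the corner to push. Pushed on the long edge (y = 120 mm) beside this corner, towards the frame's -y, the frame turns counter-clockwise about the pin corner.
- capture_base: Black round housing of the push button, 48 mm diameter, 12 mm tall, fixed on the desk, left or right of the board; the button stands 6 mm proud of it. Origin at the centre of its underside.
- capture_top (a point): Centre of the top face of the round grey push button (32 mm diameter), pressed straight down.
- capture (a joint): Travel of the button: 0 out, 0.006 m fully down; springs back, about 4 N when fully down.
- mug: White ceramic mug, 80 mm diameter, 90 mm tall; origin at the centre of its underside. Bystander.
- stamp: Black hand stamp, 42 mm diameter, 65 mm tall, standing left or right of the board, on the other side from the button; origin at the centre of its underside. Bystander.
- eraser: Dark rubber eraser 45 x 22 x 13 mm lying on the board's near right corner; origin at the centre of its underside. Bystander.
- carton: Small drink carton 45 x 60 x 100 mm; origin at the centre of its underside. Bystander.
Things that resemble listed ones, but are neither listed nor needed, are in the scene too. Of the things like the frame, leave any that is red; of the rest the smaller one is meant. What is shaped like the capture_base but green or pink is not meant.

How it is judged:
On the way, in this order (a step that is already met when the one before it is completed fails the run):
1. the frame, still askew, is pushed round with its corner bearing on the pin (contact force between frame and pin above 0.15 N and angle between the x axis of frame and the x axis of board, either way round above 0.12 rad), for 0.1 s.
2. the frame lies square to the board with its corner still at the pin (angle between the x axis of frame and the x axis of board, either way round below 0.1 rad and horizontal distance between frame and pin below 0.03 m), for 0.2 s.
3. the capture button is pressed right down with the frame square (value of joint capture above 0.0045 m and angle between the x axis of frame and the x axis of board, either way round below 0.1 rad and linear speed of frame below 0.02 m/s), for 0.05 s.
At the end, for the whole second after the job is handed in: The frame lies flat and still on the board, its edges within 0.1 rad (about 6 degrees) of the board's edges, its pin corner within 30 mm of the pin's axis, and the button, having been pressed, is out again (all of step 2 and z of frame in the frame of board below 0.011 m and angle between frame's own z axis and vertical below 0.05 rad and linear speed of frame below 0.01 m/s and value of joint capture below 0.002 m); the robot touches nothing.
It fails at once if the frame is lifted or tipped off the board (z of frame in the frame of board above 0.018 m or angle between frame's own z axis and vertical above 0.12 rad).
It fails at once if a bystander (mug, stamp, eraser, carton) is shifted by more than 30 mm (distance of any of mug, stamp, eraser, carton from where it was at the start of the episode above 0.03 m).
It also fails if it takes over 54 s, if anything falls off the work surface, if the arm or the gripper's body presses on something with over 40 N, if the wrist force passes 120 N, or if a joint passes its speed limit or range.

## Working session

There is one attempt and no reset: what is moved stays moved. The work goes in short steps, each a Python script; the robot and the scene stay as the last script left them, time stands still between calls to the robot, and variables do not carry over. Pictures are saved under pics/ and viewed, at most 10 in all, crops included, and the job is handed in when it is done.

```bash
ls; mkdir -p pics; cat > h.py <<'E'
import numpy as np, cv2
from cell import manip, inverse_kinematics, cams, order
from scipy.spatial.transform import Rotation as R
def rot(o):
    o=np.array(o,float)
    if o.shape==(3,3): return o
    return R.from_rotvec(o).as_matrix() if o.size==3 else R.from_quat(o).as_matrix()
def world(c,px,z):
    K=c['intrinsics'];Rm=rot(c['orientation']);p=np.array(c['position'])
    px=np.atleast_2d(px).astype(float)
    d=np.c_[(px[:,0]-K[0,2])/K[0,0],(px[:,1]-K[1,2])/K[1,1],np.ones(len(px))]@Rm.T
    return p+d*((z-p[2])/d[:,2])[:,None]
def cloud(c):
    K=c['intrinsics'];Rm=rot(c['orientation']);z=c['z_map'];v,u=np.indices(z.shape)
    P=np.dstack([(u-K[0,2])/K[0,0]*z,(v-K[1,2])/K[1,1]*z,z])@Rm.T+np.array(c['position'])
    P[z==0]=np.nan
    return P
E
python3 - <<'E'
from h import *
import pickle
for n in ['top','scene']:
    c=cams.capture(n); pickle.dump(c,open(n+'.pkl','wb')); cv2.imwrite(f'pics/{n}0.png',c['image'])
    print(n,c['position'],c['orientation'],c['intrinsics'])
print(manip.state())
E
```

```text
pics
top [0.26393528 0.02782783 1.58176985] [-2.20372549  2.1380326  -0.11860174] [[453.30604996   0.         278.41107847]
 [  0.         453.30604996 205.07388289]
 [  0.           0.           1.        ]]
scene [1.03546716 0.32994433 0.92171084] [-1.45122932 -2.26271944  0.79090759] [[420.48950778   0.         280.89768773]
 [  0.         420.48950778 207.54822586]
 [  0.           0.           1.        ]]
{'clock': 0.1, 'joint_pos': array([-1.14290796e+00,  2.64714134e-01,  1.60521286e+00, -2.57344722e-06,
        1.27373033e+00, -3.69073291e-02]), 'joint_velocities': array([ 0.00067056, -0.00153531, -0.00111686, -0.00025674,  0.00047236,
       -0.00013506]), 'tau': array([ 9.75431431e-04, -5.03617752e+01, -3.58071721e+01,  7.31417653e-02,
        2.33333639e-02, -5.44398131e-05]), 'tool_pos': array([ 0.30228862, -0.60281008,  0.23750132]), 'tcp_rot': array([-3.05516626e+00, -7.23079921e-01,  6.33362899e-04]), 'contact_force': array([0.43042107, 0.04643105, 0.74549975]), 'moment': array([-0.02512255, -0.02314129,  0.0194884 ]), 'grasp_force': 0.0, 'gripper_width': 0.08831303099667384}
```

View pics/top0.png

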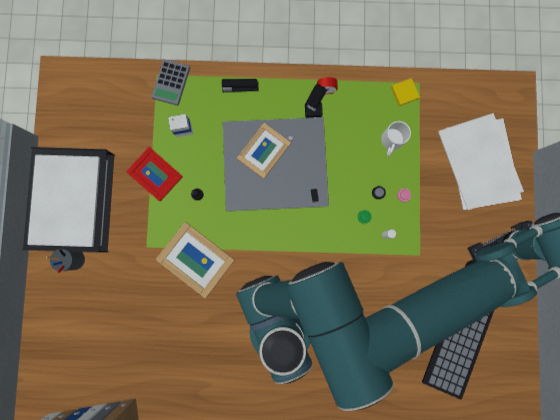

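View pics/scene0.png

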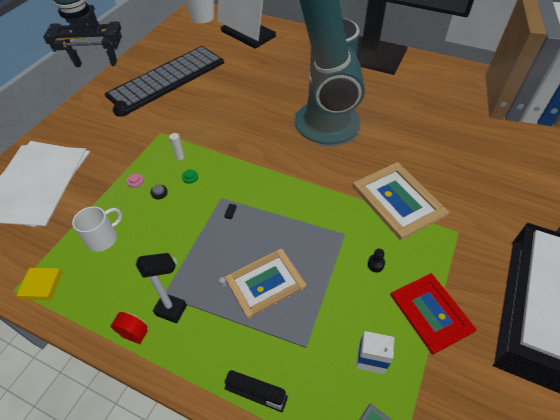

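The top view has x up and y left. The board spans about (222,120) to (328,210), and the small wood frame on it is at (264,150). The pin is near (290,138), the black/grey button near (379,193) right of the board, and the stamp at (197,194). The scene view agrees: the pin is at (222,281), and the green and pink buttons are decoys.

```bash
cat > meas.py <<'E'
from h import *
import sys
def frame_board(c,dbg=None):
    im=c['image'].astype(int); hsv=cv2.cvtColor(c['image'],cv2.COLOR_BGR2HSV)
    s=hsv[...,1];v=hsv[...,2];hh=hsv[...,0]
    P=cloud(c)
    # green mat removed: board = grey pixels, in window
    win=np.zeros(s.shape,bool);win[100:230,205:345]=1
    # frame: wood hue
    wood=((hh>5)&(hh<25)&(s>70)&(v>90)&win).astype(np.uint8)
    cs,_=cv2.findContours(wood,0,2);f=max(cs,key=cv2.contourArea);f=cv2.convexHull(f)
    fr=world(c,cv2.minAreaRect(f)[0] and cv2.boxPoints(cv2.minAreaRect(world(c,f[:,0],.022)[:,:2].astype(np.float32)))  if 0 else f[:,0],.022)[:,:2]
    fb=cv2.minAreaRect(fr.astype(np.float32))
    grey=(((s<60)&(v>60)&(v<140))&win).astype(np.uint8)
    grey=cv2.morphologyEx(grey,2,np.ones((3,3)))
    cs,_=cv2.findContours(grey,0,2);g=max(cs,key=cv2.contourArea);g=cv2.convexHull(g)
    br=world(c,g[:,0],.008)[:,:2]; bb=cv2.minAreaRect(br.astype(np.float32))
    return fb,bb
if __name__=='__main__':
    import pickle
    c=pickle.load(open('top.pkl','rb')); fb,bb=frame_board(c)
    for n,b in (('frame',fb),('board',bb)): print(n,b,'\n',cv2.boxPoints(b).round(4))
    P=cloud(c)
    for n,(u,v) in dict(board=(240,195),frame=(264,176-2),pin=(290,138),button=(379,193),desk=(100,300),stamp=(197,194)).items():
        print(n,P[v,u].round(4),c['image'][v,u])
    # button: blobs dark in window
    hsv=cv2.cvtColor(c['image'],cv2.COLOR_BGR2HSV)
    sub=np.zeros(hsv.shape[:2],np.uint8);sub[180:206,366:392]=1
    m=((hsv[...,1]<110)&(sub>0)).astype(np.uint8)
    cs,_=cv2.findContours(m,0,2);k=max(cs,key=cv2.contourArea);(cx,cy),r=cv2.minEnclosingCircle(k)
    print('base px',cx,cy,r,world(c,(cx,cy),.012),'diam',2*r/289)
    s=pickle.load(open('scene.pkl','rb'))
    crop=lambda im,x0,x1,y0,y1,k:cv2.resize(im[y0:y1,x0:x1],None,fx=k,fy=k,interpolation=cv2.INTER_NEAREST)
    a=crop(c['image'],215,395,100,220,4)
    cv2.imwrite('pics/crop1.png',a)
    # button in scene
    hs=cv2.cvtColor(s['image'],cv2.COLOR_BGR2HSV); m=np.zeros(hs.shape[:2],np.uint8)
    m[178:204,146:172]=(hs[178:204,146:172,1]<110)
    cs,_=cv2.findContours(m,0,2);k=max(cs,key=cv2.contourArea);(cx,cy),r=cv2.minEnclosingCircle(k)
    print('scene base',cx,cy,r,world(s,(cx,cy),.01))
    print('scene pin top',world(s,(222,279),.030), cloud(s)[280,222])
E
python3 meas.py
```

```text
frame ((0.6176589727401733, 0.07914403825998306), (0.1199488639831543, 0.15966275334358215), 54.81446838378906) 
 [[ 0.5179  0.0761]
 [ 0.6483 -0.0159]
 [ 0.7175  0.0822]
 [ 0.587   0.1742]]
board ((0.5761768817901611, 0.03836427628993988), (0.3207632303237915, 0.3583213686943054), 4.367434024810791) 
 [[ 0.4026  0.2048]
 [ 0.4299 -0.1525]
 [ 0.7497 -0.1281]
 [ 0.7224  0.2292]]
board [0.4579 0.1559 0.0127] [125 118 112]
frame [0.5325 0.0744 0.025 ] [108 150 177]
pin [ 0.662  -0.0124  0.0292] [167 158 154]
button [ 0.4787 -0.3272  0.0211] [120 113 107]
desk [0.0832 0.6201 0.0046] [ 57  97 136]
stamp [0.45   0.2959 0.068 ] [27 26 24]
base px 378.3369445800781 192.02174377441406 6.418910980224609 [[ 0.48335673 -0.32694715  0.012     ]] diam 0.04442152927491079
scene base 158.63461303710938 191.48077392578125 7.78441047668457 [[ 0.4864327  -0.32526942  0.01      ]]
scene pin top [[ 0.6631905 -0.0127732  0.03     ]] [ 0.66526948 -0.0116621   0.02942144]
```

View pics/crop1.png

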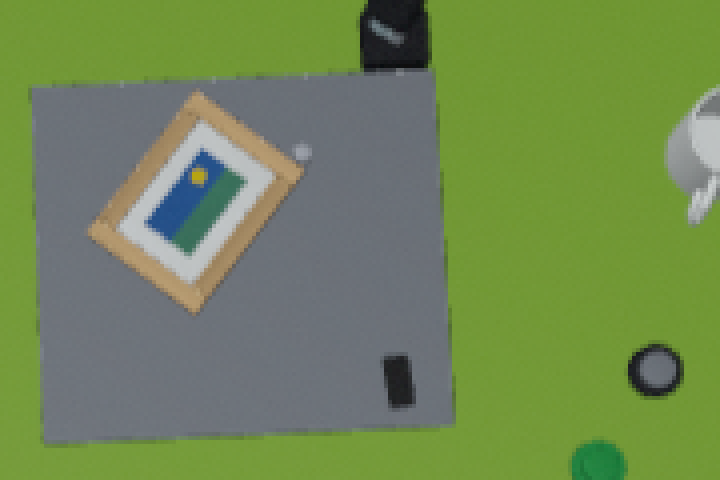

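Sizes and the pin position match the given dimensions, so I can act. The frame is about 39.6° (0.69 rad) clockwise of square. The plan is to push with the flat face of the closed fingers, turning it with the frame about the pin.

```bash
cat > plan.py <<'E'
from h import *
pin=np.array([.6641,-.0128]); YB=np.radians(4.37); C0=np.array([.6483,-.0159]); Y0=np.radians(-35.2)
Rz=lambda a:np.array([[np.cos(a),-np.sin(a)],[np.sin(a),np.cos(a)]])
HALF=.009; U=-.128; Z=.014
def rv(yaw): # tool x along frame +y, pointing down
    y=Rz(yaw)@[0,1]; x3=np.array([*y,0]); z3=np.array([0,0,-1.])
    return R.from_matrix(np.c_[x3,np.cross(z3,x3),z3]).as_rotvec()
def pose(yaw,gap,bias=0,z=Z): # frame taken as turned about the pin axis
    loc=Rz(-Y0)@(C0-pin)                   # corner relative to pin, frame axes
    p=pin+Rz(yaw)@(loc+[U+bias,.12+HALF+gap])
    return np.array([*p,z]),rv(yaw)
E
python3 - <<'E'
from plan import *
print('pin->corner in frame',Rz(-Y0)@(C0-pin))
for z,a,g in [(.36,Y0,.025),(Z,Y0,.025),(Z,Y0/2,0),(Z,YB,0),(.2,YB,.06)]:
    p,o=pose(a,g,z=z); q=inverse_kinematics(p,o); print(p.round(3),None if q is None else np.round(q,2))
P=cloud(__import__('pickle').load(open('top.pkl','rb')))
print('carton',P[124,180],'mug',P[135,395])
E
```

```text
pin->corner in frame [-0.01112395 -0.01164078]
[0.632 0.184 0.36 ] [0.24 0.19 1.48 0.   1.48 0.86]
[0.632 0.184 0.014] [0.24 0.45 1.81 0.   0.89 0.86]
[0.567 0.141 0.014] [ 0.2   0.33  1.98 -0.    0.83  0.51]
[0.516 0.094 0.014] [ 0.13  0.23  2.11 -0.    0.8   0.06]
[0.512 0.153 0.2  ] [ 0.24  0.03  1.95 -0.    1.17  0.17]
carton [0.67935962 0.35795353 0.10196227] mug [ 0.69068995 -0.38620601  0.00602272]
```

```bash
python3 - <<'E'
from plan import *
manip.set_gripper(0.0)
p=manip.state()['tool_pos'].copy(); p[2]=.36; manip.move_linear(p,rate=.25)
p,o=pose(Y0,.022,z=.36); manip.move_pose(p,o)
p,o=pose(Y0,.022); manip.move_linear(p+[0,0,.03],rate=.25); manip.move_linear(p,rate=.05)
s=manip.state(); F0=s['contact_force'].copy(); print(s['clock'],s['tool_pos'],p,F0,s['gripper_width'])
yf=np.array([*(Rz(Y0)@[0,1]),0])
for g in np.arange(.018,-.006,-.003):
    p,o=pose(Y0,g); manip.move_linear(p,rate=.02)
    s=manip.state(); f=(s['contact_force']-F0)@yf; print(round(g,3),f.round(2))
    if f>.7: break
print(s['clock']); c=cams.capture('scene'); cv2.imwrite('pics/s1.png',c['image'][180:380,150:430].repeat(2,0).repeat(2,1))
E
```

```text
7.1833 [0.63075132 0.1812824  0.01380117] [0.63074673 0.18127222 0.014     ] [ 0.25195526  0.08775616 -0.22457245] 0.00026611882579340824
0.018 0.03
0.015 -0.64
0.012 -0.79
0.009 0.03
0.006 -0.74
0.003 -0.76
0.0 0.74
9.3333
```

View pics/s1.png

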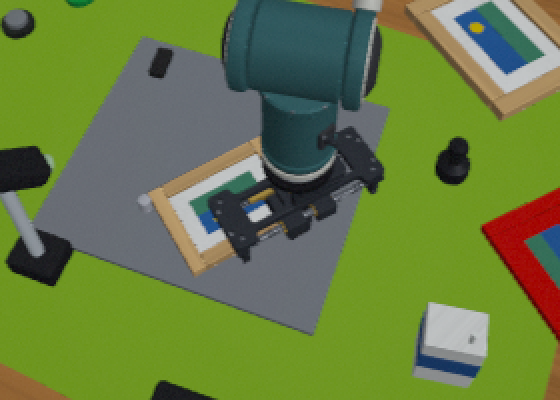

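The fingers are at the frame's long edge near the free corner, at about (290,225) in the crop. The carton, stamp and column are all clear. Next is the first half of the arc.

```bash
python3 - <<'E'
from plan import *
from meas import frame_board
for t in np.linspace(.125,.5,4):
    p,o=pose(Y0+t*(YB-Y0),-.001,bias=.010*t*2); manip.move_linear(p,rate=.04,rot=o)
    s=manip.state(); yaw=Y0+t*(YB-Y0); print(s['clock'],(Rz(-yaw)@s['contact_force'][:2]).round(2),s['contact_force'][2].round(2))
c=cams.capture('scene'); cv2.imwrite('pics/s2.png',c['image'][180:380,150:430].repeat(2,0).repeat(2,1))
c=cams.capture('top'); cv2.imwrite('pics/t2.png',cv2.resize(c['image'][100:220,205:345],None,fx=4,fy=4))
E
```

```text
9.9083 [-2.13  1.87] 1.39
10.4083 [-1.3   2.47] -0.15
10.9 [-1.12  2.55] -0.06
11.3917 [-1.48  2.03] 1.51
```

View pics/s2.png

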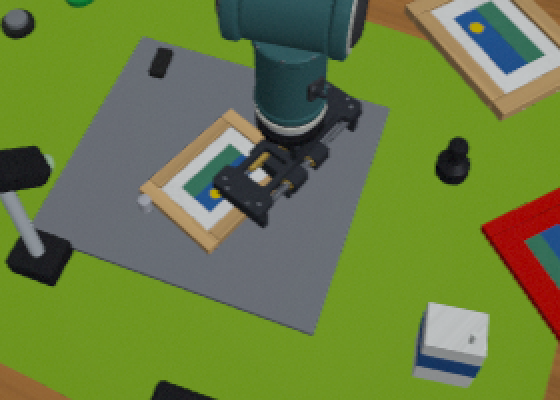

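The frame has turned about halfway. The pin at (144,203) still bears on its short edge beside the corner at (143,187). I'll finish the arc, retreat and look.

```bash
python3 - <<'E'
from plan import *
from meas import frame_board
for t in np.linspace(.625,1,4):
    yaw=Y0+t*(YB-Y0); p,o=pose(yaw,-.001,bias=.010+.008*(t-.5)); manip.move_linear(p,rate=.04,rot=o)
    s=manip.state(); print(s['clock'],(Rz(-yaw)@s['contact_force'][:2]).round(2),s['contact_force'][2].round(2))
manip.dwell(.2)
p,o=pose(YB,.03,bias=.014); manip.move_linear(p,rate=.06)
manip.move_linear([*p[:2],.36],rate=.25)
# park towards the button, high
manip.move_pose([.485,-.326,.30],rv(-np.pi/2+YB+.6) if 0 else manip.state()['tcp_rot'])
c=cams.capture('top'); fb,bb=frame_board(c)
print(manip.state()['clock'],fb,cv2.boxPoints(fb).round(4),bb)
cv2.imwrite('pics/t3.png',cv2.resize(c['image'][100:240,205:415],None,fx=3,fy=3))
T=manip.state(); c=cams.capture('wrist'); cv2.imwrite('pics/w3.png',c['image']); print(T['tool_pos'],T['tcp_rot'],c['T_tool_cam'],c['intrinsics'])
import pickle; pickle.dump((c,T),open('w3.pkl','wb'))
E
```

```text
12.0 [ 0.47 -0.46] -0.02
12.5083 [-0.27  1.11] -0.61
13.0167 [-1.5   0.95] -0.27
13.5167 [-0.58  0.67] 0.11
17.6417 ((0.5739027261734009, 0.023251723498106003), (0.15605801343917847, 0.11915681511163712), 1.7748777866363525) [[ 0.4941  0.0804]
 [ 0.4978 -0.0387]
 [ 0.6537 -0.0339]
 [ 0.65    0.0852]] ((0.5761749148368835, 0.038390934467315674), (0.3207632303237915, 0.3582678735256195), 4.367434024810791)
[ 0.48565887 -0.32505003  0.30028132] [-2.13260848 -2.3049679   0.00302319] [[ 2.59410059e-05 -9.51746386e-01 -3.06885672e-01  7.96418251e-02]
 [ 9.99999844e-01  1.95653434e-04 -5.22251320e-04  9.34000447e-04]
 [ 5.57094042e-04 -3.06885610e-01  9.51746243e-01 -1.45993869e-01]
 [ 0.00000000e+00  0.00000000e+00  0.00000000e+00  1.00000000e+00]] [[311.44138962   0.         277.03927959]
 [  0.         311.44138962 210.15954255]
 [  0.           0.           1.        ]]
```

View pics/t3.png

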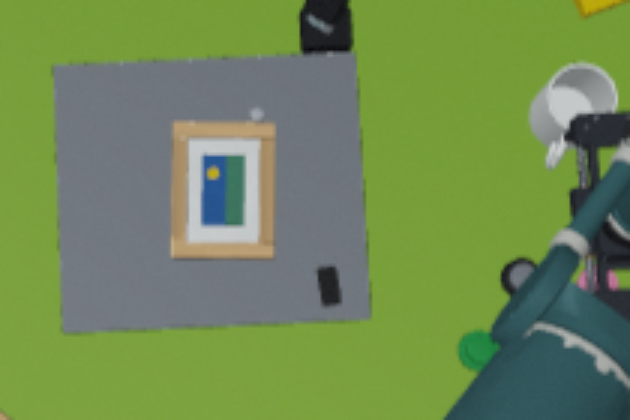

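View pics/w3.png

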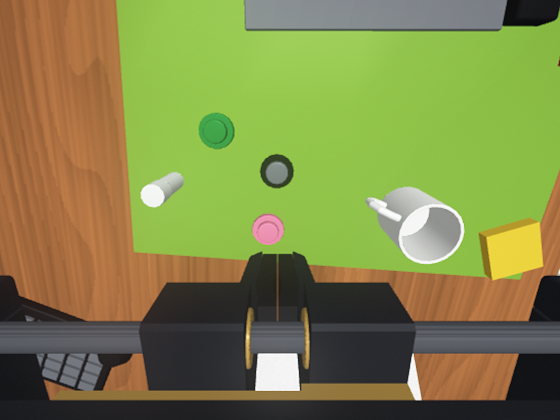

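The frame is square to within about 2.6°, with its corner about 22 mm from the pin, so both are within tolerance. The wrist view shows the real button at (276,172), the green and pink decoys at (216,130) and (267,229), and the mug at (420,225). I'll cross-check the button position and press it.

```bash
python3 - <<'E'
from plan import *
import pickle
from meas import frame_board
c,T=pickle.load(open('w3.pkl','rb'))
M=np.eye(4);M[:3,:3]=R.from_rotvec(T['tcp_rot']).as_matrix();M[:3,3]=T['tool_pos'];W=M@c['T_tool_cam']
c['position']=W[:3,3];c['orientation']=W[:3,:3]
P=cloud(c); print('depth top',P[172,276].round(4),'mug rim',P[200,448].round(3),P[258,430].round(3),'white',P[194,153].round(3))
h=cv2.cvtColor(c['image'],cv2.COLOR_BGR2HSV);m=np.zeros(h.shape[:2],np.uint8)
m[150:195,255:300]=(h[150:195,255:300,1]<90)&(h[150:195,255:300,2]>75)
k=max(cv2.findContours(m,0,2)[0],key=cv2.contourArea);(u,v),r=cv2.minEnclosingCircle(k)
b=world(c,(u,v),.018)[0]; print('button',u,v,r,b, 'diam',np.linalg.norm(world(c,(u+r,v),.018)[0]-world(c,(u-r,v),.018)[0]))
if np.linalg.norm(b[:2]-[.485,-.326])>.008 or not .027<2*r/311*np.linalg.norm(W[:3,3]-b)<.04: raise SystemExit('check')
b=(b[:2]*2+[.485,-.326])/3; o=rv(-np.pi/2)
print(b,inverse_kinematics([*b,.3],o))
manip.move_pose([*b,.30],o); manip.move_linear([*b,.05],rate=.2); manip.move_linear([*b,.022],rate=.06)
F0=manip.state()['contact_force'][2]
for z in (.019,.017,.015,.0135,.0125,.0115,.0105):
    manip.move_linear([*b,z],rate=.02); s=manip.state(); print(z,s['tool_pos'][2].round(4),(s['contact_force'][2]-F0).round(2))
    if s['contact_force'][2]-F0>9: break
manip.dwell(.2); print((manip.state()['contact_force'][2]-F0).round(2))
manip.move_linear([*b,.05],rate=.08); manip.move_linear([*b,.30],rate=.2)
c=cams.capture('top'); fb,bb=frame_board(c); print(manip.state()['clock'],fb,cv2.boxPoints(fb).round(4))
E
```

```text
depth top [ 0.4844 -0.3272  0.0221] mug rim [ 0.743 -0.353  0.   ] [ 0.691 -0.412  0.082] white [ 0.34  -0.352  0.089]
button 276.6351318359375 172.09458923339844 11.922430992126465 [ 0.48535981 -0.32802211  0.018     ] diam 0.03314657290264848
[ 0.48523987 -0.32734807] [-6.36035005e-01  6.25740685e-02  1.72387142e+00 -4.44089210e-16
  1.35514716e+00  9.34761322e-01]
0.019 0.0193 0.16
0.017 0.0173 2.23
0.015 0.0163 8.57
0.0135 0.0161 19.13
17.49
24.475 ((0.5739027261734009, 0.023251723498106003), (0.15605801343917847, 0.11915681511163712), 1.7748777866363525) [[ 0.4941  0.0804]
 [ 0.4978 -0.0387]
 [ 0.6537 -0.0339]
 [ 0.65    0.0852]]
```

The press stopped hard at z≈0.016, about 4 mm above what I expected. The wrist depth put the button top at 0.022, so it may be fully down on a mat. A second, finer press with averaged force should settle it.

```bash
python3 - <<'E'
from plan import *
import pickle
c,T=pickle.load(open('w3.pkl','rb'))
M=np.eye(4);M[:3,:3]=R.from_rotvec(T['tcp_rot']).as_matrix();M[:3,3]=T['tool_pos'];W=M@c['T_tool_cam']
c['position']=W[:3,3];c['orientation']=W[:3,:3];P=cloud(c)
print('mat z',np.nanmedian(P[150:165,320:350,2]),'wood z',np.nanmedian(P[100:200,20:80,2]),'board',np.nanmedian(P[5:20,300:450,2]))
b=np.array([.4852,-.3273])
def f():
    v=[]
    for _ in range(5): manip.dwell(.03); v.append(manip.state()['contact_force'][2])
    return np.mean(v)
manip.move_linear([*b,.05],rate=.2); manip.move_linear([*b,.026],rate=.08); F0=f()
for z in (.0235,.0215,.0195,.0175,.0165,.0155,.0145):
    manip.move_linear([*b,z],rate=.03); g=f()-F0; print(z,manip.state()['tool_pos'][2].round(4),g.round(2))
c=cams.capture('scene'); cv2.imwrite('pics/s5.png',cv2.resize(c['image'][150:230,110:220],None,fx=6,fy=6))
manip.move_linear([*b,.05],rate=.08); print(manip.state()['clock'])
E
```

```text
mat z 0.0005905064278985961 wood z 0.0003321194850717246 board 0.008114270305826399
0.0235 0.0236 -0.33
0.0215 0.0217 1.31
0.0195 0.0197 2.02
0.0175 0.0177 2.77
0.0165 0.0166 3.88
0.0155 0.0163 8.24
0.0145 0.0162 14.36
30.05
```

View pics/s5.png

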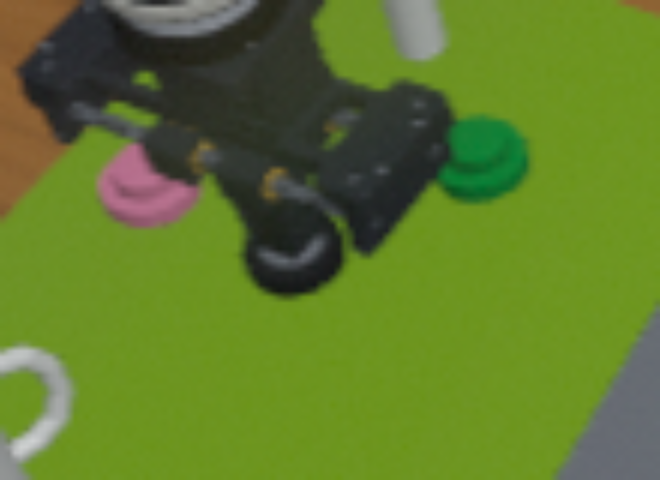

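The spring force starts at about 0.022, reaches about 3.9 N at 0.0165, then meets the stop. That matches the 6 mm travel and 4 N, so both presses went right down. The crop shows the fingers centred on the black button at (295,255). I'll retreat, verify and hand in.

```bash
python3 - <<'E'
from plan import *
from meas import frame_board
p=manip.state()['tool_pos']; manip.move_linear([*p[:2],.25],rate=.2); manip.dwell(.3)
c=cams.capture('top'); fb,bb=frame_board(c); print(manip.state()['clock'],fb,bb[2])
print(order.close_job())
E
```

```text
31.55 ((0.5739027261734009, 0.023251723498106003), (0.15605801343917847, 0.11915681511163712), 1.7748777866363525) 4.367434024810791
the job is handed in; nothing more can be done
None
```

I swung the frame round on the pin to about 2.6° off square, with its corner about 22 mm from the pin. I then pressed the capture button fully down and released it (two presses, the second to confirm full travel), and handed the job in at about 32 s; no verdict was returned.

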